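# Sort the music box parts and shut the dancers' case

### The arm

A 7-joint arm with a two-finger parallel gripper is mounted at the origin on the work surface. World frame = base frame: x ahead of the robot, y to its left, z up, the work surface at z = 0. Lengths are in m, angles in rad, forces in N, time in s.
With the tool pointing down it reaches from about 0.375 to 0.925 m from the base axis. Payload 3.1 kg.
Tool frame: the origin (TCP) lies between the finger pads; the fingertips stand 19 mm ahead of it and the grasp point (between the pads) is the TCP; z points along the fingers, y is the line along which they close (so a half turn about z gives the same grasp; the last joint's range is limited). The gripper opens to 85 mm and grips with 20 to 120 N. Pads are 22 mm wide; open, the fingers measure 114 mm over their backs; the gripper's body (76 mm by 85 mm) begins 54 mm behind the grasp point. The pads swing forward as they close: fully open they stand 13 mm farther back than shut.
Start: joints at [-1.322, 0.383, 0.044, 1.598, -0.018, 1.161, -0.05], TCP at [0.221, 0.611, 0.225] pointing down, gripper open.
Joint ranges: [-2.61, 2.61], [-0.41, 2.15], [-1.48, 1.57], [0, 2.5], [-1.57, 4.71], [0.05, 1.97], [-2.85, 2.85]. Speed limits (rad/s): [2.79, 2.79, 3.14, 3.14, 3.14, 3.14, 3.14].

### API

Orientations are given as a unit quaternion [x, y, z, w].
In Python, from bench import move_ptp, movel, move_j, move_gripper, pause, inverse_kinematics, read_camera, camera_params, MotionError, sign_off, look_for, tip_of, read_time_s, read_qpos, read_joint_vel, read_effort, read_eef_pos, read_tcp_rot, read_ft_force, read_ft_torque, read_finger_gap, read_grasp_force gives the robot as it stands. Calls block until the motion is done:
- move_ptp(position, orientation): joint-space move of the TCP to a pose.
- movel(position, orientation=None, speed=0.15): straight line of the TCP; orientation=None keeps the orientation; speed is the mean speed in m/s.
- move_j(angles): joint-space move.
- move_gripper(opening, effort=None): finger opening in m; effort is the grip in N (None keeps the last); returns when the fingers have stopped.
- pause(seconds).
- inverse_kinematics(position, orientation): joint angles nearest the present ones, or None.
- read_camera(name): name is "scene" or "top"; returns the picture (384x512x3 uint8, red, green, blue); there is no depth.
- camera_params(name): a dict with "K" (3x3 intrinsics, pixels), "dist_coeffs" ([k1, k2, p1, p2, k3] as OpenCV has them; the pictures are not rectified), "camera_from_world" (4x4, takes a point from world to camera coordinates). Camera axes: x right, y down, z forward; pixel columns grow to the right and rows downward; lengths in m; the calibration is good to about 2 mm. A picture is of the moment at which its call begins. camera_params takes no time and is no camera call.
A pose or a line that the arm cannot do raises MotionError and nothing moves.
- sign_off(): hands the job in; it is judged then, once.
Trained networks look in the newest picture that a camera, given by its name, has taken for a name from the list of things; names that differ only in an ending like _2 or _b are one class to them, and where a whole thing is asked for, a point or a joint stands for the part that bears it (a point fixed in the world has none). Each returns a list of dicts, best first, with "confidence" (0 to 1); they miss things now and then, are a little off and sometimes report something else, mostly with a low value. They report only what shows in the picture. A call takes as long as a camera call. They do not tell look-alikes from the thing itself.
- look_for(camera, name): "at" ([column, row] in pixels, amid what is visible of it).
- tip_of(camera, name): "at" ([column, row] in pixels: a listed point, or the origin of a listed thing).
Readings, each from a call of its own:
- read_time_s(): time.
- read_qpos(): joint angles.
- read_joint_vel(): joint speeds.
- read_effort(): joint torques, N m.
- read_eef_pos(): TCP position.
- read_tcp_rot(): TCP orientation.
- read_ft_force(): force on the tool from outside, world axes, zero at the start.
- read_ft_torque(): the same for the moment, N m.
- read_finger_gap(): finger opening in m.
- read_grasp_force(): force on a finger pad.
Only numpy, scipy, OpenCV 4.12 (cv2) and the standard library are available. Lean on these libraries where they do the work, as an engineer would, in place of code of your own. Each camera call takes 0.05 s, during which the arm holds its last target. There are 200 camera calls.

### The job

Sort the mixed music box parts lying on the bench: the crank movements go into the plain plywood tray, the tin pianos into the slatted crate, and the porcelain dancers into the hinged case. When all the dancers that are there lie in the case, lower its lid gently until it is fully shut, without letting it slam. Leave the glass dome, the round lacquered base and the screwdriver where they are.

Things in the scene. Friction and masses are not known exactly. Their poses are not given: they have to be found in the camera images.
- dancer1: porcelain ballerina figurine lying on its side, 100 mm long. Origin mid-length on its centre line, 18 mm above the table. Its x axis points from the square plinth (36 x 36 mm, x -50 to -38 mm) to the head (x +49). Grip across the legs (16 mm wide and high, x -38 to 0; best at x -19, its balance point); a skirt disc 36 mm across sits at x 0 to +15. 90 g. May be absent
- dancer2: porcelain ballerina figurine lying on its side, 100 mm long. Origin mid-length on its centre line, 18 mm above the table. Its x axis points from the square plinth (36 x 36 mm, x -50 to -38 mm) to the head (x +49). Grip across the legs (16 mm wide and high, x -38 to 0; best at x -19, its balance point); a skirt disc 36 mm across sits at x 0 to +15. 90 g. May be absent
- dancer3: porcelain ballerina figurine lying on its side, 100 mm long. Origin mid-length on its centre line, 18 mm above the table. Its x axis points from the square plinth (36 x 36 mm, x -50 to -38 mm) to the head (x +49). Grip across the legs (16 mm wide and high, x -38 to 0; best at x -19, its balance point); a skirt disc 36 mm across sits at x 0 to +15. 90 g. May be absent
- movement1: brass crank music movement, 83 mm long, 36 wide, 47 high. Origin 18 mm above its underside, mid solid gear housing (34 mm along x, 36 along y, up to 36 mm above the underside): grip that across y. x is its length: bed plate 76 x 32 x 8 mm, drum and comb at +x, crank with wooden knob (up to 47 mm high) at -x. 220 g. May be absent
- movement2: brass crank music movement, 83 mm long, 36 wide, 47 high. Origin 18 mm above its underside, mid solid gear housing (34 mm along x, 36 along y, up to 36 mm above the underside): grip that across y. x is its length: bed plate 76 x 32 x 8 mm, drum and comb at +x, crank with wooden knob (up to 47 mm high) at -x. 220 g. May be absent
- piano1: tiny tin upright piano, standing: case 84 mm wide along x, 32 deep along y, 60 high. Origin mid case, 30 mm above its underside. A keyboard ledge sticks out 18 mm from the -y face, its top 28 mm above the underside, on two thin legs. Grip the case across y in its upper half, above the ledge. 140 g. May be absent
- piano2: tiny tin upright piano, standing: case 84 mm wide along x, 32 deep along y, 60 high. Origin mid case, 30 mm above its underside. A keyboard ledge sticks out 18 mm from the -y face, its top 28 mm above the underside, on two thin legs. Grip the case across y in its upper half, above the ledge. 140 g. May be absent
- tray: plain open plywood tray with smooth solid sides, fixed, for the crank movements: outside 150 mm along its x, 170 mm along its y, 45 mm high, walls and floor 6 mm. Origin at the centre of its underside
- crate: slatted pale wooden crate (floor and sides of slats with gaps, square corner posts that take 12 mm of each inner corner and rise to 62 mm), fixed, for the pianos: outside 150 mm along its x, 170 mm along its y, 50 mm high, walls and floor 6 mm. Origin at the centre of its underside. Tray and crate stand one behind the other, in either order
- case: hinged wooden case, fixed, for the dancers: outside 160 mm along its x, 210 mm along its y, 52 mm high without lid, walls and floor 6 mm. Origin at the centre of its underside; its lid is hinged along its +x rim (the rim farther from the robot)
- case_lid (a joint): lid angle, rad: 0 = shut flat on the rim, 1.57 = upright, starts at 1.6 to 1.75 (limit 1.9). Wooden board 160 x 210 x 8 mm on a stiff friction hinge that keeps it where it is left (0.1 to 0.5 N m to move it, up to 4 N at the free edge); it can be pushed down on its outer face with closed fingertips
- lid_edge (a point): middle of the lid's free edge, at half its thickness, 160 mm from the hinge line. A small brass tab (40 mm wide, 14 mm long) sits there, for show
- lid_hinge (a point): middle of the lid's hinge line, on the case's far rim, at the lid's underside, 52.5 mm above the table
- dome: frosted glass display dome with a knob on top, 100 mm across, 122 mm high, standing beyond the work; leave alone. Origin at the centre of its underside
- plinth: round lacquered wooden music box base, 120 mm across, 28 mm high, beyond the work; leave alone. Origin at the centre of its underside
- screwdriver: screwdriver, 170 mm long, lying beyond the work; leave alone. Origin under the middle of its length
Mind the look-alikes: they are no part of the job. Leave any pink look-alike of the dancer1 alone. What is shaped like the piano1 but black is not meant.

How it is judged:
By the outcome, as a careful person would: the job done as asked, in the order asked, and still so for the second after the job is handed in, with the robot touching nothing.
Of dancer1, dancer2, dancer3, movement1, movement2, piano1, piano2 only 5 to 7 are there at a start; the rules pass over those that are not, and their reading is None.
At some moment in a run one of dancer1, dancer2, dancer3, movement1, movement2, piano1, piano2 may be knocked a few centimetres aside while the robot is not near it.
Once in a run the grip may slacken for a moment while it holds something.
It also fails if it takes over 200 s, if anything falls off the work surface, if the arm or the gripper's body presses on something with over 40 N, if the wrist force passes 120 N, or if a joint passes its speed limit or range.

## Working session

There is one attempt and no reset: what is moved stays moved. The work goes in short steps, each a Python script; the robot and the scene stay as the last script left them, time stands still between calls to the robot, and variables do not carry over. Pictures are saved under pics/ and viewed, at most 14 in all, crops included, and the job is handed in when it is done.

```bash
ls; mkdir -p pics
python3 - <<'E'
from bench import *
import cv2, numpy as np
for c in ("top","scene"):
    im=read_camera(c); cv2.imwrite(f"pics/{c}0.png",cv2.cvtColor(cv2.resize(im,(800,600),interpolation=cv2.INTER_CUBIC),cv2.COLOR_RGB2BGR))
    p=camera_params(c); print(c,np.round(p["K"],1).tolist(),p["dist_coeffs"],np.round(p["camera_from_world"],3).tolist())
    for n in ("dancer1","movement1","piano1","tray","crate","case","case_lid","dome","plinth","screwdriver"):
        print(n,[(np.round(d["at"]).astype(int).tolist(),round(d["confidence"],2)) for d in tip_of(c,n)] if n!="case_lid" else look_for(c,n))
print(read_time_s(),read_tcp_rot())
E
```

```text
pics
top [[457.0, 0.0, 257.3], [0.0, 457.0, 196.2], [0.0, 0.0, 1.0]] [-0.09838957  0.          0.          0.          0.        ] [[-0.003, -1.0, 0.01, -0.009], [-0.981, 0.001, -0.193, 0.593], [0.193, -0.011, -0.981, 1.309], [0.0, 0.0, 0.0, 1.0]]
dancer1 [([352, 137], 0.81), ([300, 180], 0.65), ([263, 174], 0.5), ([265, 209], 0.45)]
movement1 [([220, 184], 0.87), ([264, 210], 0.69)]
piano1 [([302, 237], 0.9), ([270, 269], 0.89)]
tray []
crate [([361, 195], 0.9)]
case [([151, 244], 0.74)]
case_lid [{'at': [122.7, 211.6], 'confidence': 0.92}, {'at': [294.0, 139.1], 'confidence': 0.7}, {'at': [221.6, 138.4], 'confidence': 0.64}]
dome [([225, 146], 0.8)]
plinth [([296, 142], 0.81)]
screwdriver [([176, 164], 0.67)]
scene [[365.1, 0.0, 250.9], [0.0, 365.1, 191.7], [0.0, 0.0, 1.0]] [-0.0594557  0.         0.         0.         0.       ] [[-0.609, 0.793, 0.003, 0.343], [0.587, 0.454, -0.671, -0.3], [-0.533, -0.407, -0.742, 1.203], [0.0, 0.0, 0.0, 1.0]]
dancer1 [([98, 195], 0.96), ([180, 196], 0.79), ([206, 224], 0.57)]
movement1 [([264, 245], 0.95), ([244, 191], 0.56)]
piano1 [([280, 150], 0.78), ([263, 244], 0.75), ([229, 149], 0.61)]
tray [([194, 125], 0.84)]
crate [([143, 155], 0.63), ([267, 243], 0.47)]
case [([389, 242], 0.93)]
case_lid [{'at': [418.6, 237.8], 'confidence': 0.56}]
dome [([227, 284], 0.88)]
plinth [([147, 235], 0.9), ([390, 244], 0.31)]
screwdriver [([305, 303], 0.58)]
1.1 [1.72533348e-01 9.85003677e-01 5.52764241e-06 1.36587071e-05]
```

View pics/top0.png

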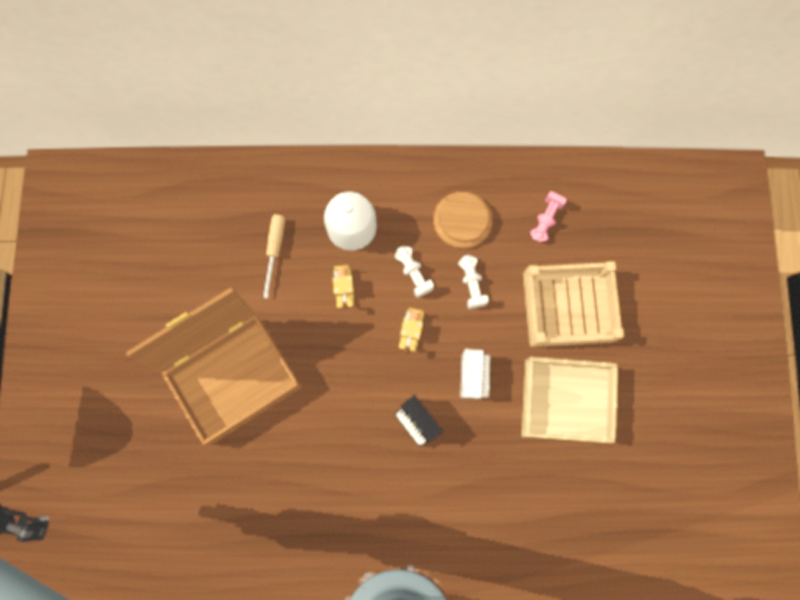

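View pics/scene0.png

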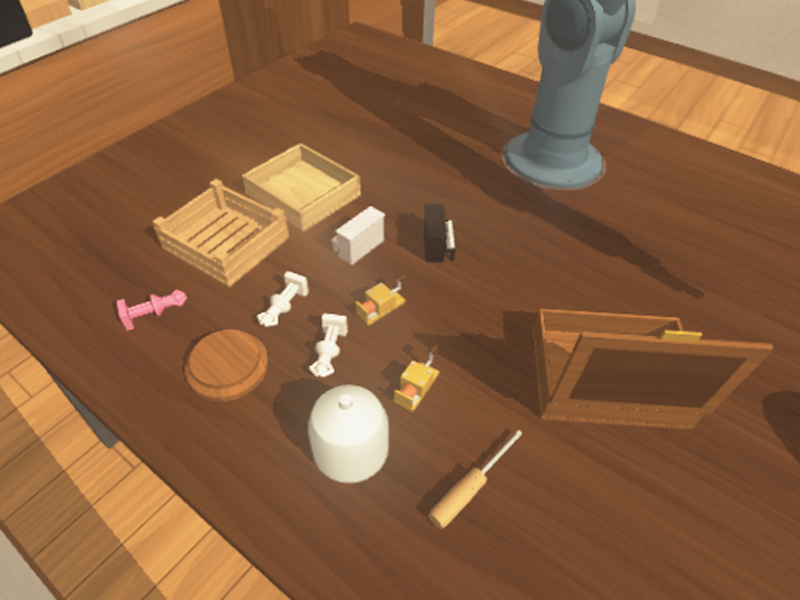

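Top view (800x600 scale): white dancers at (415,272) and (473,282), movements at (344,286) and (412,330), a white piano at (475,374), crate at (573,304), tray at (570,400) and the open case at (230,380). The pink dancer at (548,217) and the black piano at (418,420) are to be left alone. That makes 5 parts: 2 dancers, 2 movements and 1 piano. The scene view agrees.

```bash
cat > h.py <<'E'
from bench import *
import cv2, numpy as np
from scipy.spatial.transform import Rotation as R
def proj(c,P):
    p=camera_params(c);T=np.array(p["camera_from_world"])
    return cv2.projectPoints(np.atleast_2d(np.asarray(P,float)),cv2.Rodrigues(T[:3,:3])[0],T[:3,3],np.array(p["K"]),np.array(p["dist_coeffs"]))[0][:,0]
def unproj(c,uv,z):
    p=camera_params(c);T=np.array(p["camera_from_world"])
    n=cv2.undistortPoints(np.array(uv,float).reshape(-1,1,2),np.array(p["K"]),np.array(p["dist_coeffs"]))[:,0]
    d=np.c_[n,np.ones(len(n))]@T[:3,:3]; o=-T[:3,:3].T@T[:3,3]
    return o+d*((z-o[2])/d[:,2])[:,None]
def crop(c,x0,y0,w,h,s,name,im=None):
    im=read_camera(c) if im is None else im
    cv2.imwrite(f"pics/{name}.png",cv2.cvtColor(cv2.resize(im[y0:y0+h,x0:x0+w],None,fx=s,fy=s,interpolation=cv2.INTER_CUBIC),cv2.COLOR_RGB2BGR))
E
python3 - <<'E'
from h import *
np.save("top.npy",read_camera("top")); 
for n in ("lid_hinge","lid_edge","case","tray","crate"): print("top",n,tip_of("top",n))
np.save("scene.npy",read_camera("scene"))
for n in ("lid_hinge","lid_edge","case","tray","crate"): print("scene",n,tip_of("scene",n))
t=np.load("top.npy");s=np.load("scene.npy")
crop("top",75,175,130,115,6,"c_case",t); crop("top",200,150,200,145,4,"c_parts",t); crop("scene",330,190,170,95,4.5,"s_case",s)
E
```

```text
top lid_hinge [{'at': [131.8, 218.1], 'confidence': 0.83}]
top lid_edge [{'at': [112.5, 206.6], 'confidence': 0.85}, {'at': [151.1, 244.1], 'confidence': 0.62}]
top case [{'at': [151.0, 245.2], 'confidence': 0.66}]
top tray [{'at': [359.8, 255.9], 'confidence': 0.85}]
top crate []
scene lid_hinge [{'at': [401.7, 255.1], 'confidence': 0.95}]
scene lid_edge [{'at': [433.7, 220.2], 'confidence': 0.95}]
scene case []
scene tray [{'at': [194.4, 123.5], 'confidence': 0.81}]
scene crate [{'at': [143.6, 155.3], 'confidence': 0.61}]
```

View pics/c_case.png

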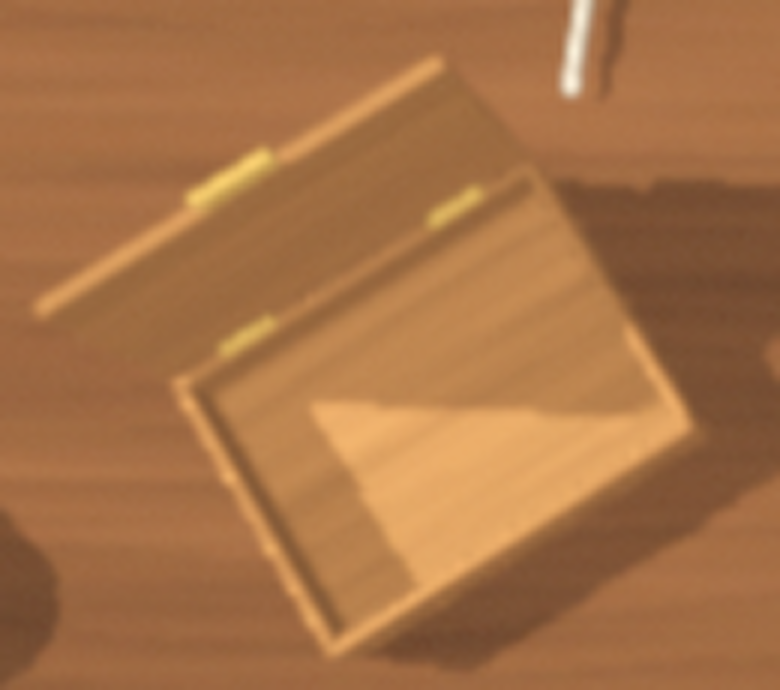

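View pics/c_parts.png

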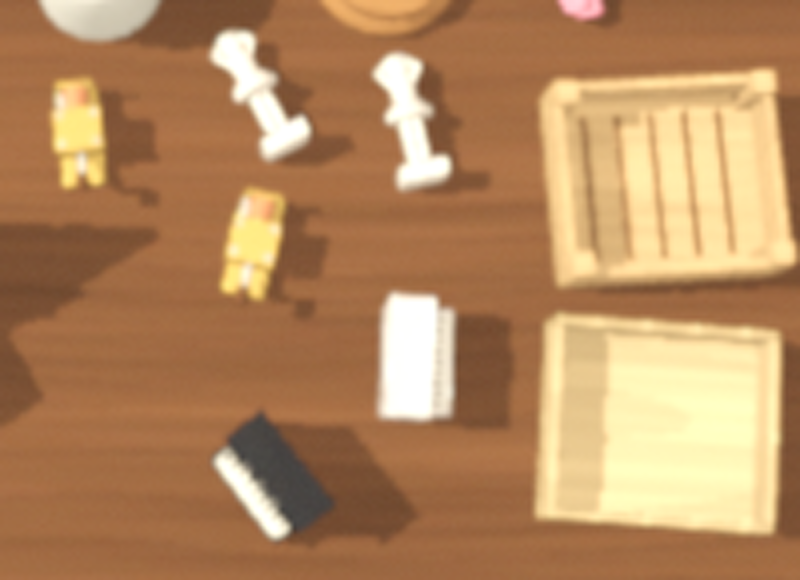

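Case crop (6x): rim corners at about (178,382), (535,170), (695,428) and (332,655), and the lid's free edge from (40,312) to (442,62). Parts crop (4x): tray rim corners at (553,313), (782,330), (775,533) and (537,518), and crate post tops at (545,85), (772,70), (795,262) and (562,285). The drums of both movements point up in the image, which is +x. The piano's keys face right, which is -y.

```bash
cat > fit.py <<'E'
from h import *
from scipy.optimize import minimize, least_squares
def box(x0,x1,y0,y1,z0,z1): return np.array([[x,y,z] for x in(x0,x1) for y in(y0,y1) for z in(z0,z1)])/1000
a=np.linspace(0,2*np.pi,16)
disc=lambda x0,x1,r:np.array([[x,r*np.cos(t),r*np.sin(t)+18] for x in(x0,x1) for t in a])/1000
M={"dancer":[box(-50,-38,-18,18,0,36),box(-38,0,-8,8,10,26),disc(0,15,18),box(15,35,-8,8,10,26),disc(33,49,11)],
"movement":[box(-38,38,-16,16,0,8),box(-17,17,-18,18,0,36),box(17,38,-15,15,0,28)],
"piano":[box(-42,42,-16,16,0,60),box(-42,42,-34,-16,22,28)]}
def mask(c,im,seed,white):
    hsv=cv2.cvtColor(im,cv2.COLOR_RGB2HSV); r=im[...,0].astype(int)
    m=((hsv[...,1]<85)&(hsv[...,2]>110)) if white else ((r>185)&(im[...,1]>100) if c=="top" else (r>150)&(hsv[...,1]>60))
    n,l=cv2.connectedComponents(m.astype(np.uint8))
    u,v=np.round(seed).astype(int); w=l[v-6:v+7,u-6:u+7]; k=np.bincount(w[w>0].ravel())
    return (l==k.argmax()).astype(np.uint8) if k.size else None
S=4
def render(c,kind,p):
    Rz=R.from_euler("z",p[2]).as_matrix(); m=np.zeros((384*S,512*S),np.uint8)
    for b in M[kind]:
        q=proj(c,b@Rz.T+[p[0],p[1],0]); q=((q+.5)*S-.5)
        cv2.fillConvexPoly(m,np.round(cv2.convexHull(q.astype(np.float32))*16).astype(int),1,shift=4)
    return m
def fit(kind,p0,ims,cams=("top","scene"),z=.018):
    best=None; ms={}
    for c in cams:
        m=mask(c,ims[c],proj(c,[p0[0],p0[1],z])[0],kind!="movement")
        if m is None: print("no mask",c); continue
        ms[c]=cv2.resize(m.astype(np.float32),None,fx=S,fy=S,interpolation=cv2.INTER_LINEAR)>.5
    def cost(v):
        p=[v[0]/1000,v[1]/1000,v[2]/50]; s=0
        for c,m in ms.items():
            r=render(c,kind,p)>0; s+=1-(m&r).sum()/(m|r).sum()
        return s/len(ms)
    yaws=[p0[2]] if p0[2] is not None else np.arange(0,2*np.pi,np.pi/4)
    for y in yaws:
        v=np.array([p0[0]*1000,p0[1]*1000,y*50])
        r=minimize(cost,v,method="Nelder-Mead",options=dict(initial_simplex=np.vstack([v,v+[8,0,0],v+[0,8,0],v+[0,0,12]]),maxfev=90,xatol=.1,fatol=1e-4))
        if best is None or r.fun<best.fun: best=r
    v=best.x; return np.array([v[0]/1000,v[1]/1000,v[2]/50]),best.fun,{c:int(m.sum()/S/S) for c,m in ms.items()}
def rect(uv,L,W,z):
    g=unproj("top",uv,z); c0=g.mean(0)[:2]
    K=np.array([[-L/2,-W/2],[-L/2,W/2],[L/2,W/2],[L/2,-W/2]])
    f=lambda p:((K@R.from_euler("z",p[2]).as_matrix()[:2,:2].T+p[:2])-g[:,:2]).ravel()
    r=least_squares(f,[*c0,np.arctan2(*(g[2]-g[1])[1::-1])]); return r.x,np.round(r.fun*1000,1)
E
python3 - <<'E'
from fit import *
sc=lambda P,s,o:(np.array(P)+.5)/s-.5+np.array(o)
# order: near -y, near +y, far +y, far -y
print("case",rect(sc([(695,428),(332,655),(178,382),(535,170)],6,(75,175)),.16,.21,.052))
print("tray",rect(sc([(775,533),(537,518),(553,313),(782,330)],4,(200,150)),.15,.17,.045))
print("crate",rect(sc([(795,262),(562,285),(545,85),(772,70)],4,(200,150)),.15,.17,.062))
ims={c:np.load(c+".npy") for c in("top","scene")}
for n,k,uv,z,y in (("d1","dancer",(265,174),.018,None),("d2","dancer",(303,180),.018,None),("m1","movement",(220,184),.018,0.),("m2","movement",(263,211),.018,0.),("p1","piano",(303,239),.06,0.)):
    g=unproj("top",[uv],z)[0]; print(n,np.round(g,3),fit(k,[g[0],g[1],y],ims))
# lid edge by triangulated z guess: use both cams
T=[(112.5,206.6),(433.7,220.2)];
f=lambda P:np.r_[proj("top",P)[0]-T[0],proj("scene",P)[0]-T[1]]
r=least_squares(f,[.5,.3,.2]); print("edge",r.x,r.fun); T=[(131.8,218.1),(401.7,255.1)]; r=least_squares(f,[.5,.3,.05]); print("hinge",r.x,r.fun)
print("dome",unproj("top",[(225,146)],0),"plinth",unproj("top",[(296,142)],0))
E
```

```text
case (array([0.45529768, 0.3163162 , 0.55992983]), array([-2. , -2.2, -2.6,  0.5, -0.1,  2.3,  4.7, -0.6]))
tray (array([ 0.4162031 , -0.33102873, -0.08653505]), array([ 0.1,  2.8,  1.7, -5. , -0.5, -1.1, -1.3,  3.3]))
crate (array([ 0.60109317, -0.34063778,  0.06849171]), array([-2. ,  2.5,  3. , -5. , -0.2, -1.8, -0.8,  4.3]))Traceback (most recent call last):
  File "<stdin>", line 9, in <module>
  File "fit.py", line 36, in fit
    r=minimize(cost,v,method="Nelder-Mead",options=dict(initial_simplex=np.vstack([v,v+[8,0,0],v+[0,8,0],v+[0,0,12]]),maxfev=90,xatol=.1,fatol=1e-4))
    res = _minimize_neldermead(fun, x0, args, callback, bounds=bounds,
                               **options)
    fxr = func(xr)
    fx = function(np.copy(x), *(wrapper_args + args))
  File "fit.py", line 31, in cost
    r=render(c,kind,p)>0; s+=1-(m&r).sum()/(m|r).sum()
      ~~~~~~^^^^^^^^^^
  File "fit.py", line 19, in render
    q=proj(c,b@Rz.T+[p[0],p[1],0]); q=((q+.5)*S-.5)
  File "h.py", line 5, in proj
    p=camera_params(c);T=np.array(p["camera_from_world"])
ValueError: time passes only in moves, steps and waits
```

```bash
python3 - <<'E'
s=open("h.py").read()
s=s.replace("def proj","import functools\ncp=functools.lru_cache(None)(camera_params)\ndef proj",1).replace("p=camera_params(c)","p=cp(c)")
open("h.py","w").write(s)
E
cat > det.py <<'E'
from fit import *
ims={c:np.load(c+".npy") for c in("top","scene")}
for n,k,uv,z,y in (("d1","dancer",(265,174),.018,None),("d2","dancer",(303,180),.018,None),("m1","movement",(220,184),.018,0.),("m2","movement",(263,211),.018,0.),("p1","piano",(303,239),.06,0.)):
    g=unproj("top",[uv],z)[0]; print(n,np.round(g,3),fit(k,[g[0],g[1],y],ims))
T=[(112.5,206.6),(433.7,220.2)];
f=lambda P:np.r_[proj("top",P)[0]-T[0],proj("scene",P)[0]-T[1]]
r=least_squares(f,[.5,.3,.2]); print("edge",r.x,r.fun); T=[(131.8,218.1),(401.7,255.1)]; r=least_squares(f,[.5,.3,.05]); print("hinge",r.x,r.fun)
print("dome",unproj("top",[(225,146)],0),"plinth",unproj("top",[(296,142)],0))
E
time python3 det.py
```

```text
d1 [ 0.671 -0.035  0.018] (array([ 0.67648976, -0.03272353,  0.50842649]), np.float64(0.19288331699780198), {'top': 346, 'scene': 522})
d2 [ 0.652 -0.153  0.018] (array([ 0.65437323, -0.15086494,  6.499343  ]), np.float64(0.18792555534212713), {'top': 348, 'scene': 462})
m1 [0.64  0.104 0.018] (array([0.64312433, 0.10690985, 0.08370067]), np.float64(0.1312420719434485), {'top': 325, 'scene': 545})
m2 [ 0.555 -0.028  0.018] (array([ 0.55600828, -0.0278144 , -0.22628059]), np.float64(0.16285297051526393), {'top': 334, 'scene': 434})
p1 [ 0.464 -0.144  0.06 ] (array([ 0.4648143 , -0.14422469, -0.05684141]), np.float64(0.08404855675768863), {'top': 582, 'scene': 795})
edge [0.53725883 0.37474479 0.20371151] [ 1.29975896 -0.21978393  0.78523026  0.11802898]
hinge [0.52692444 0.35826609 0.06506857] [ 1.12810664 -0.2535618   0.74559678  0.11582917]
dome [[0.76812793 0.09149548 0.        ]] plinth [[ 0.78153348 -0.13574715  0.        ]]
real	0m15.635s
user	0m16.121s
sys	0m0.156s
```

```bash
python3 - <<'E'
s=open("fit.py").read()
a=s.index("    n,l=cv2.conn"); b=s.index("S=4\n")
s=s[:a]+'''    n,l,st,ce=cv2.connectedComponentsWithStats(m.astype(np.uint8))
    ok=[i for i in range(1,n) if 150<st[i,4]<1500]
    if not ok: return None
    i=min(ok,key=lambda i:np.hypot(*(ce[i]-seed)))
    return (l==i).astype(np.uint8) if np.hypot(*(ce[i]-seed))<30 else None
'''+s[b:]
open("fit.py","w").write(s)
E
cat > pp.py <<'E'
from fit import *
CASE=(.4553,.3163,.56);TRAY=(.4162,-.331,-.0865);CRATE=(.6011,-.3406,.0685)
G={"dancer":dict(dx=-.019,z=.023,gap=.016,op=.055),"movement":dict(dx=0,z=.024,gap=.036,op=.062),"piano":dict(dx=0,z=.051,gap=.032,op=.062)}
ZH=.16
def inbox(B,x,y,dy=0):
    v=R.from_euler("z",B[2]).as_matrix()[:2,:2]@[x,y]; return np.array([B[0]+v[0],B[1]+v[1],B[2]+dy])
def quat(y): return (R.from_euler("z",y)*R.from_euler("x",np.pi)).as_quat()
def bestq(pos,yaw):
    q0=np.array(read_qpos()); c=[]
    for k in(-1,0,1):
        q=inverse_kinematics(list(pos),list(quat(yaw+k*np.pi)))
        if q is not None: c.append((np.abs(np.array(q)-q0).max()+ .3*abs(q[6]),k))
    return quat(yaw+min(c)[1]*np.pi)
def go(x,y,z,yaw): 
    q=bestq((x,y,z),yaw); move_ptp([x,y,z],list(q)); return q
def detect(kind,p):
    ims={"top":read_camera("top"),"scene":read_camera("scene")}
    p1,c,_=fit(kind,p,ims,("top",)); return fit(kind,p1,ims)
def pick(kind,p,force=60):
    g=G[kind]; p,c,n=detect(kind,p); print("det",np.round(p,4),round(c,3),n)
    if c>.27: raise SystemExit("poor fit")
    x,y,_=inbox(p,g["dx"],0); move_gripper(g["op"]); go(x,y,ZH,p[2])
    movel([x,y,g["z"]],speed=.12); move_gripper(0,force); gap=read_finger_gap(); print("gap",round(gap,4),"f",read_grasp_force())
    if abs(gap-g["gap"])>.006: move_gripper(g["op"]); movel([x,y,ZH]); raise SystemExit("grasp miss")
    movel([x,y,ZH],speed=.15); print("lifted",round(read_finger_gap(),4),np.round(read_ft_force(),2))
def place(kind,B,x,y,dy=0,via=None,open_by=.014):
    g=G[kind]; t=inbox(B,x,y,dy); X,Y,_=inbox(t,g["dx"],0)
    if via: go(*via,ZH,t[2])
    go(X,Y,ZH,t[2]); print("over",round(read_finger_gap(),4))
    if abs(read_finger_gap()-g["gap"])>.006: raise SystemExit("lost it")
    movel([X,Y,g["z"]+.0075],speed=.1); move_gripper(g["gap"]+open_by); movel([X,Y,ZH],speed=.2)
    if via: go(*via,ZH,t[2])
    print("t",read_time_s())
E
python3 - <<'E'
from pp import *
go(.42,.1,.2,0)
pick("piano",[.4648,-.1442,-.057]); place("piano",CRATE,0,.009)
crop("scene",60,80,300,200,2.6,"s1")
E
```

```text
det [ 0.4649 -0.1444 -0.0561] 0.085 {'top': 583, 'scene': 797}
gap 0.0282 f 58.754663318395615
lifted 0.0284 [-1.19  0.54 -0.94]
over 0.0287
t 10.5583
```

View pics/s1.png

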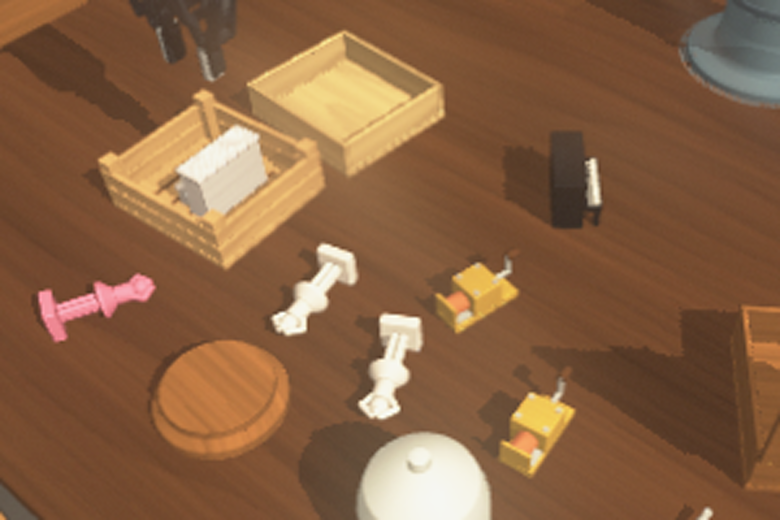

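The piano stands upright inside the crate at (220,175) in this crop, and the other parts haven't moved. Next are the movements.

Run:
```python
from pp import *
pick("movement",[.556,-.0278,-.226]); place("movement",TRAY,.003,-.032)
pick("movement",[.643,.107,.084]); place("movement",TRAY,.003,.032)
crop("scene",60,80,300,200,2.6,"s2")
```

```text
det [ 0.5563 -0.0281 -0.229 ] 0.167 {'top': 335, 'scene': 433}
gap 0.0334 f 59.223133760970086
lifted 0.0333 [-0.23 -0.6  -2.29]
over 0.0332
t 18.7833
det [0.6438 0.1069 0.0876] 0.129 {'top': 327, 'scene': 547}
gap 0.0333 f 59.29602384567261
lifted 0.0334 [-0.28 -0.4  -2.69]
over 0.0332
t 27.9833
```

View pics/s2.png

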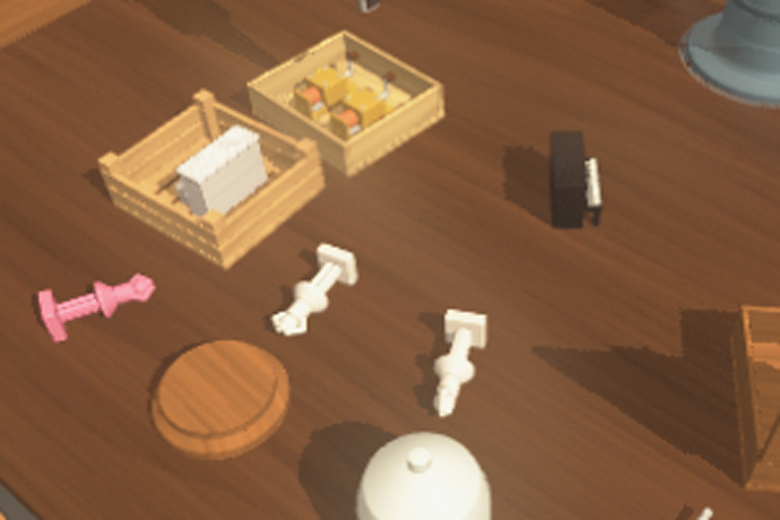

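Both movements lie in the tray. One dancer was knocked sideways and is now at (460,365) in this crop, clear of everything else. I'll detect it again with all yaws open.

Run:
```python
from pp import *
ims={"top":read_camera("top"),"scene":read_camera("scene")}
p,c,n=fit("dancer",[.67,.0,None],ims,("top",)); print(p,c,n)
pick("dancer",p); place("dancer",CASE,0,.05,via=(.43,.1))
pick("dancer",[.6544,-.151,.216]); place("dancer",CASE,0,-.05,via=(.43,.1))
go(.43,-.05,.25,0)
crop("top",75,150,250,150,3,"t3"); 
im=read_camera("scene"); crop("scene",60,80,440,220,1.8,"s3",im)
```

```text
[0.63677494 0.01122227 0.46919484] 0.1523680124223602 {'top': 311}
det [0.6371 0.0103 0.4806] 0.156 {'top': 312, 'scene': 468}
gap -0.0 f 0.0grasp miss
```

Run:
```python
from pp import *
print(read_eef_pos(),read_time_s()); go(.43,.0,.25,0)
im=read_camera("top"); np.save("top.npy",im); crop("top",200,140,130,100,6,"t3",im)
im=read_camera("scene"); np.save("scene.npy",im)
ims={c:np.load(c+".npy") for c in("top","scene")}
for cs in (("top",),("scene",),("top","scene")): print(fit("dancer",[.637,.01,.48],ims,cs))
```

```text
[0.61931245 0.00180358 0.15890132] 33.3
(array([0.6369265 , 0.01069442, 0.47514675]), np.float64(0.150058388478007), {'top': 310})
(array([0.63696054, 0.00895101, 0.45849526]), np.float64(0.1442649249455712), {'scene': 468})
(array([0.63736095, 0.01019353, 0.47606021]), np.float64(0.15339180147584552), {'top': 310, 'scene': 468})
```

View pics/t3.png

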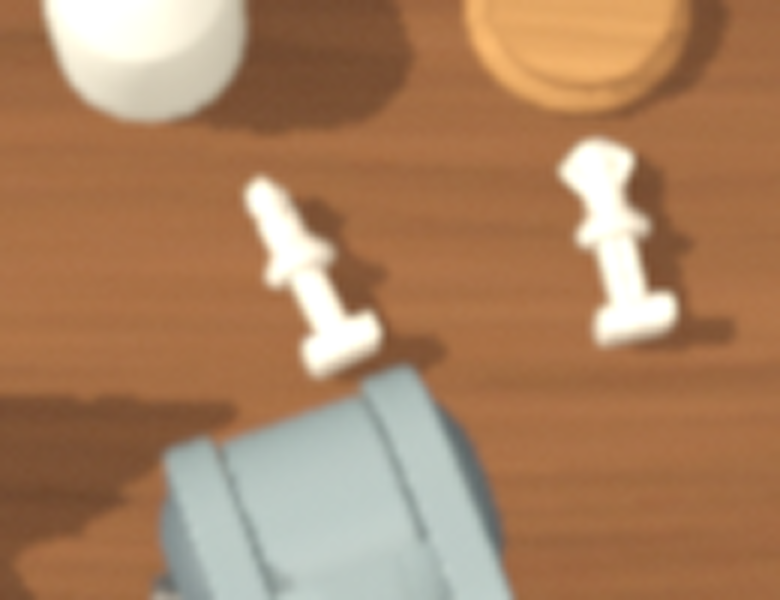

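The knocked dancer, at (315,275) in this crop, has rolled a quarter turn about its long axis but still lies along the same line. Before trying again I'll check the projected grip point and print diagnostics.

Run:
```python
from pp import *
print("grip crop px",(proj("top",[.6195,.002,.018])[0]+.5-[200,140])*6)
p=[.637,.0102,.475]; x,y,_=inbox(p,-.019,0)
move_gripper(.055); print("open",read_finger_gap()); go(x,y,ZH,p[2])
movel([x,y,.0225],speed=.12); print(read_eef_pos(),R.from_quat(read_tcp_rot()).as_matrix()[:,1],read_finger_gap())
crop("scene",150,150,130,100,4,"s4")
move_gripper(.02,40); print("gap",read_finger_gap(),read_grasp_force(),read_ft_force())
move_gripper(0,60); print("gap",read_finger_gap(),read_grasp_force())
crop("scene",150,150,130,100,4,"s5")
a=cv2.imread("pics/s4.png");b=cv2.imread("pics/s5.png");cv2.imwrite("pics/s45.png",cv2.resize(np.hstack([a,b]),None,fx=.75,fy=.75))
```

```text
grip crop px [321.59852052 305.11452518]
open 0.05510898981914647
[0.62109429 0.00145489 0.02350209] [-4.57250160e-01  8.89337773e-01 -7.85384364e-04] 0.054852813298571355
gap 0.01985138091555607 0.0 [ 0.00266822 -0.73556289  0.32646906]
gap 0.00022733769946728252 0.0
```

View pics/s45.png

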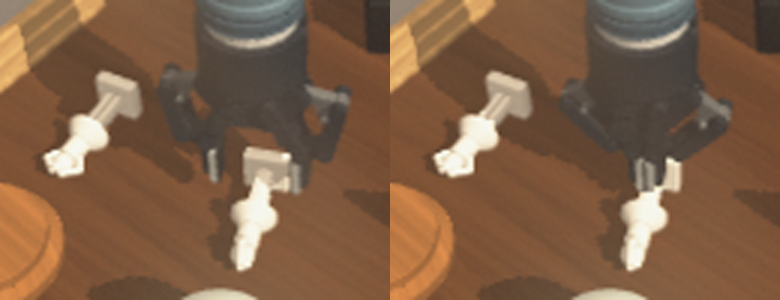

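Run:
```python
from pp import *
s=lambda P:np.round(((proj("scene",P)-[150,150])*3)+[390,0],0).tolist()
print("tcp,tip",s([[.621,.0015,.0235],[.621,.0015,.0045]]))
p=[.637,.0102,.475]; 
for n,l in (("legs axis",[[-38,0,18],[-19,0,18],[0,0,18]]),("plinth",[[-50,-18,0],[-50,18,0],[-50,-18,36],[-50,18,36],[-38,-18,36],[-38,18,36]])):
    print(n,s([[*inbox(p,a/1000,b/1000)[:2],c/1000] for a,b,c in l]))
# refit fresh, legs visible in scene
im={"scene":read_camera("scene"),"top":read_camera("top")}; crop("top",225,160,60,60,10,"t6",im["top"])
print(read_eef_pos(),read_finger_gap(),read_ft_force())
```

```text
tcp,tip [[649.0, 188.0], [649.0, 203.0]]
legs axis [[654.0, 174.0], [650.0, 192.0], [645.0, 211.0]]
plinth [[636.0, 174.0], [680.0, 180.0], [635.0, 145.0], [679.0, 151.0], [631.0, 156.0], [677.0, 162.0]]
[0.62005898 0.00150088 0.02245588] 0.00033265112770814066 [0.68641905 0.22086906 0.2821189 ]
```

View pics/t6.png

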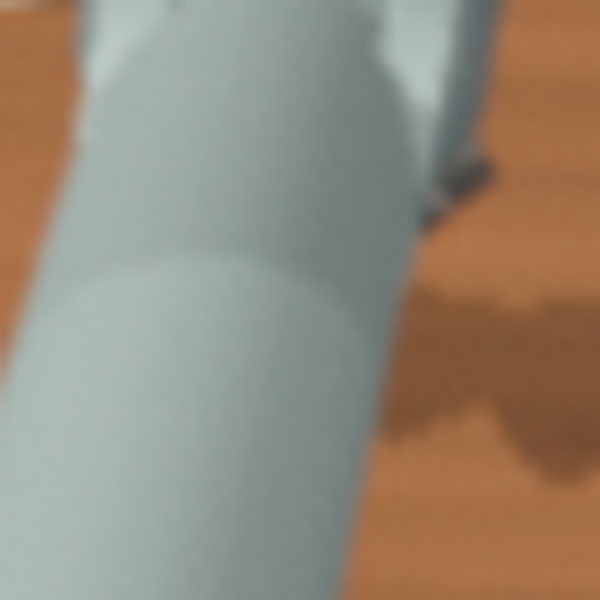

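The fingertips in the scene crop end at the row where the TCP projects (about 188), not 19 mm lower, so the fingers closed over the legs. I'll find the real tip height by touching a bare spot of table at two openings.

Run:
```python
from pp import *
x,y,_=read_eef_pos(); movel([x,y,ZH]); 
go(.50,.05,.08,.3); X,Y=.50,.05
for gap in (.012,.055):
    move_gripper(gap); movel([X,Y,.03],speed=.1); f0=np.array(read_ft_force())[2]; z=.03
    while z>.0:
        z-=.001; movel([X,Y,z],speed=.03); f=np.array(read_ft_force())[2]-f0
        if abs(f)>3: break
    print(gap,"contact z cmd",z,read_eef_pos()[2],"f",f,"gap",read_finger_gap()); movel([X,Y,.08])
print(read_time_s())
```

```text
0.012 contact z cmd -2.0816681711721685e-17 -6.360196934900378e-05 f 0.17957697393509037 gap 0.012012883158206067
0.055 contact z cmd -2.0816681711721685e-17 -7.805181966128935e-05 f 1.1013667451267275 gap 0.0547970823567763
58.025
```

Run:
```python
from pp import *
X,Y=.50,.05
move_gripper(.012); movel([X,Y,.002],speed=.15); f0=np.array(read_ft_force())[2]; z=.002
crop("scene",180,130,130,100,4,"s7")
while z>-.024:
    z-=.0015; movel([X,Y,z],speed=.05); f=np.array(read_ft_force())[2]-f0
    if abs(f)>3: break
print("contact z cmd",z,read_eef_pos()[2],"f",f,read_finger_gap()); movel([X,Y,.08])
print(read_time_s(),((proj("scene",[[X,Y,.002],[X,Y,.021]])-[180,130])*4).tolist())
```

```text
contact z cmd -0.006999999999999999 -0.006198810243163842 f 7.726046962883236 0.011827645120745472
61.4583 [[407.70879829804403, 270.45257099778405], [409.7559151283324, 250.17029234626068]]
```

View pics/s7.png

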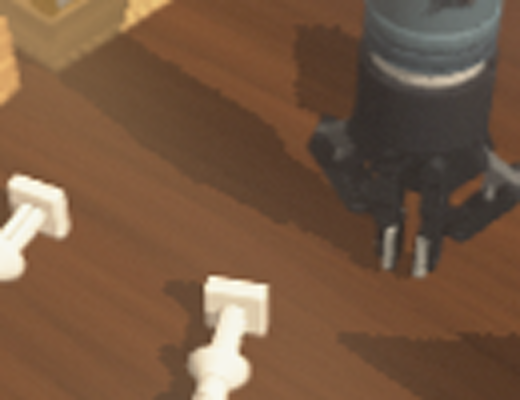

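Contact comes at a reported z of about -0.006, so the real tips sit 6 mm above the reported TCP. The dancer grip therefore has to be about 24 mm lower, at z = -0.001. That also means the piano and movements were held near their tops, but they sit well.

```bash
sed -i 's/dx=-.019,z=.023,gap=.016/dx=-.019,z=-.001,gap=.014/' pp.py
python3 - <<'E'
from pp import *
go(.43,-.05,.2,0)
pick("dancer",[.637,.0102,.475]); place("dancer",CASE,0,.05,via=(.43,.1))
crop("top",75,150,250,150,3,"t8")
E
```

```text
det [0.6368 0.0102 0.4809] 0.15 {'top': 310, 'scene': 472}
gap 0.015 f 59.8725163936615
lifted 0.0142 [-0.18 -0.66 -1.17]
over 0.0145
t 72.45
```

View pics/t8.png

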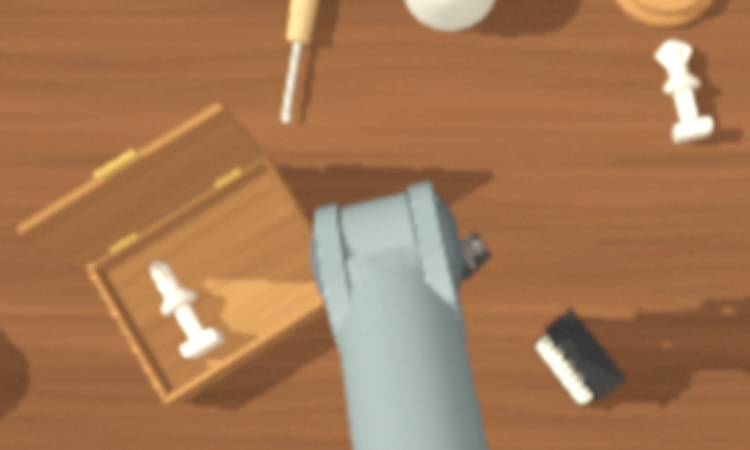

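The first dancer lies flat in the case, at (185,310) in this crop. Now the second one.

Run:
```python
from pp import *
pick("dancer",[.6544,-.151,.216]); place("dancer",CASE,0,-.05,via=(.43,.08))
go(.43,-.08,.2,0)
im=read_camera("top"); print(tip_of("top","lid_edge"),tip_of("top","lid_hinge"))
a=cv2.resize(im[175:290,70:210],None,fx=4,fy=4)[:, :560]; s=read_camera("scene"); print(tip_of("scene","lid_edge"))
b=cv2.resize(s[175:290,330:500],None,fx=2.3,fy=2.3); b=b[:460]; c=np.zeros((460,b.shape[1],3),np.uint8); c[:b.shape[0]]=b
o=np.hstack([a[:460],c]); cv2.imwrite("pics/t9.png",cv2.cvtColor(cv2.resize(o,(800,int(460*800/o.shape[1]))),cv2.COLOR_RGB2BGR))
```

```text
det [ 0.6543 -0.1508  0.2189] 0.189 {'top': 349, 'scene': 462}
gap 0.0145 f 59.96953368186951
lifted 0.0147 [-0.26  0.09 -1.95]
over 0.0146
t 83.0
[{'at': [114.7, 209.5], 'confidence': 0.63}] [{'at': [129.6, 222.7], 'confidence': 0.96}]
[{'at': [432.7, 219.2], 'confidence': 0.94}]
```

View pics/t9.png

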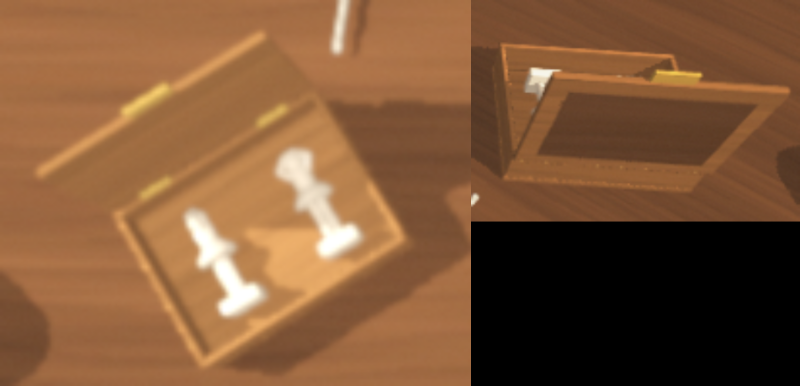

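Both dancers lie flat in the case, heads toward the hinge, below the rim. Next I'll lower the lid, with closed fingertips behind its upper edge following the arc slowly.

```bash
cat > lid.py <<'E'
from pp import *
s,t,hw,tip=.135,.008,.011,.005
def pt(fx,z): p=inbox(CASE,fx,0); return [p[0],p[1],z-tip]
def wp(th): return pt(.08-s*np.cos(th)+t*np.sin(th)+hw, .0525+s*np.sin(th)+t*np.cos(th))
E
python3 - <<'E'
from lid import *
move_gripper(0,20)
start=pt(.155,.185); up=[start[0],start[1],.33]
go(.47,.0,.33,CASE[2]); q=list(bestq(up,CASE[2])); 
ths=np.linspace(1.75,.12,15)
bad=[round(a,2) for a in ths if inverse_kinematics(wp(a),q) is None]; print("bad",bad,inverse_kinematics(up,q) is not None)
if bad: raise SystemExit
move_ptp(up,q); movel(start,speed=.1); f0=np.array(read_ft_force())
for a in ths:
    movel(wp(a),speed=.05); f=np.array(read_ft_force())-f0; print(round(a,2),np.round(f,1),end="; ")
    if np.linalg.norm(f)>20: print("STOP"); break
print(read_time_s())
E
```

```text
bad [] True
1.75 [0.8 0.2 0.4]; 1.63 [-0.6 -0.4  1.8]; 1.52 [-0.5 -0.1 -0.2]; 1.4 [-0.8 -0.3  1.1]; 1.28 [-0.2  0.1  0.8]; 1.17 [-0.1  0.2  1.4]; 1.05 [-1.  -0.7  0.5]; 0.94 [-1.1  0.3  1.1]; 0.82 [-0.  -1.7  0.7]; 0.7 [-0.1 -1.3  1. ]; 0.59 [-0.5  0.2  0.4]; 0.47 [-0.7 -0.1  0.7]; 0.35 [ 0.5  0.2 -0.2]; 0.24 [-0.8  0.1  1.4]; 0.12 [-0.7 -0.5  1.1]; 95.5167
```

Run:
```python
from lid import *
crop("scene",330,150,180,130,4,"s10"); print(tip_of("scene","lid_edge"),proj("scene",[[*inbox(CASE,-.08,0)[:2],.07]]))
```

```text
[{'at': [390.5, 196.9], 'confidence': 0.81}] [[391.60860425 193.78139806]]
```

View pics/s10.png

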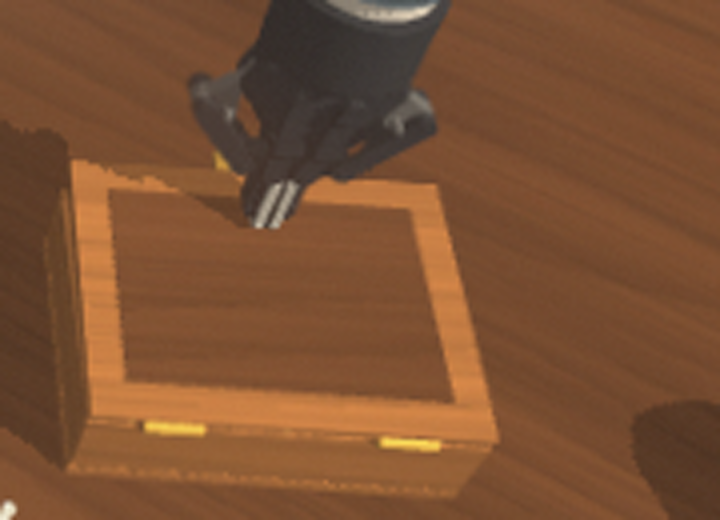

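The lid has followed down to almost shut, with the fingertips at (270,225) in this crop and nothing pinched. I'll press it slowly until it stops at the rim, then back off and check.

Run:
```python
from lid import *
f0=np.array(read_ft_force())[2]; x,y,z=wp(.12); 
while z>.04:
    z-=.0015; movel([x,y,z],speed=.02); f=np.array(read_ft_force())[2]-f0
    if f>10: break
print("z",z,read_eef_pos()[2],"f",f)
x,y,_=read_eef_pos(); movel([x,y,.25],speed=.1); go(.45,-.02,.25,0); pause(.5)
im=read_camera("top"); a=cv2.resize(im[170:290,70:400],(780,284)); print(tip_of("top","lid_edge"))
s=read_camera("scene"); print(tip_of("scene","lid_edge"), proj("scene",[[*inbox(CASE,-.08,0)[:2],.0565]]),proj("top",[[*inbox(CASE,-.08,0)[:2],.0565]]))
b=cv2.resize(s[80:290,60:500],(650,310)); c=np.zeros((310,780,3),np.uint8); c[:,:650]=b
cv2.imwrite("pics/fin.png",cv2.cvtColor(np.vstack([a,c]),cv2.COLOR_RGB2BGR)); print(read_time_s())
```

```text
z 0.05210361707083501 0.05388066122519851 f 17.265927643695335
[{'at': [161.6, 266.8], 'confidence': 0.75}]
[{'at': [386.0, 198.7], 'confidence': 0.82}] [[389.94570949 197.64255959]] [[160.20956655 265.50786278]]
102.8917
```

View pics/fin.png

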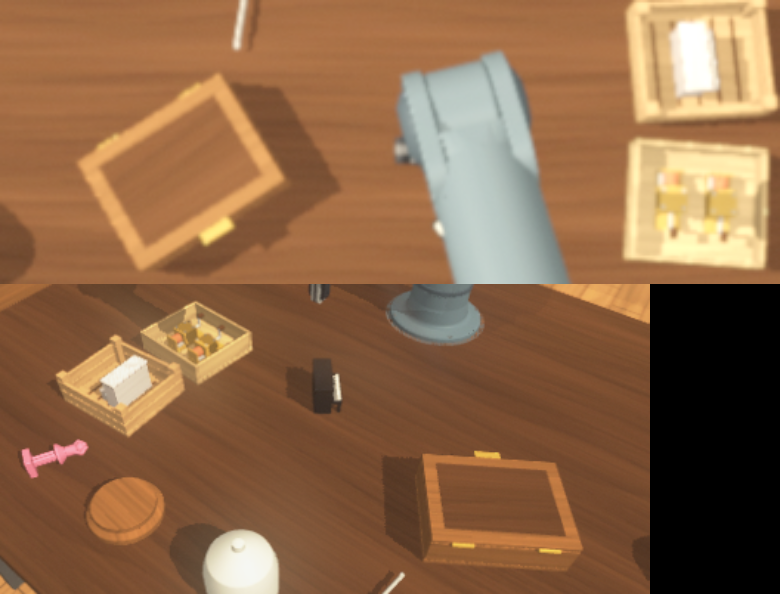

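The lid is shut: the press met a firm stop at tip height of about 0.059 m, close to the expected 0.0605 m lid top. The piano is in the crate, both movements are in the tray, and the look-alikes haven't moved.

```bash
python3 -c "
from bench import *
print(sign_off())"
```

```text
the job is handed in; nothing more can be done
None
```

I handed the job in at about 103 s of the 200 s: both movements in the tray, the piano in the crate, both dancers in the case with the lid gently shut, and the look-alikes, dome, base and screwdriver untouched; the verdict was not shown.

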